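# Try the bread box's stiff hinge

### The job

The stiff hinge of the bread box, the larger of the two metal boxes on the kitchen table, has just been tightened: take its lid by the handle, lift it to about 45 degrees (half-way between shut and upright), then let go and see that it stays standing there by itself. Do not open the smaller tin.

Things in the scene. Friction and masses are not known exactly. Their poses are not given: they have to be found in the camera images.
- bin_lid (a joint): opening angle of the bread box's lid in rad: 0 shut, 0.79 is 45 degrees, at most 1.75. It may start slightly ajar (0 to 0.2). A friction hinge: the lid (0.2 to 0.4 kg) resists with about 0.5 N m (some 3 to 6 N at the handle, weight included) and should stay where it is left
- bin_handle (a point): middle of the handle bar on the bread box's lid: a wooden bar 12 mm thick and 100 mm long, parallel to the hinge, on two thin posts at its ends, its axis 35 mm above the lid's upper face. This point moves and turns with the lid: x points away from the hinge along the lid, y along the bar and the hinge, z out of the lid's upper face. The hinge line lies 160 mm behind it (-x) and 43 mm below it (-z); the lid's free edge is 40 mm ahead of it (+x)
- bin: the bread box, plain sheet metal, fixed to the table: 200 mm (x) by 280 mm (y), rim 120 mm high, with an 8 mm thick lid. Origin at the centre of its underside. The hinge is on its -x side, the side nearer the robot, at the rim, along y (at x = -100 mm, z = 120 mm); the opposite side of the lid rises, towards the robot. It stands to the left or right of the table's middle, turned up to 0.25 rad. Jam jars 75 to 105 mm high stand close beyond it
- tin_lid (a joint): opening angle in rad of the lid of the other, smaller metal tin (140 by 150 mm, 80 mm high, same material and same kind of hinge and handle), which stands on the other side of the table's middle: 0 shut; leave it shut (it starts at 0 to 0.05)

How it is judged:
By the outcome, as a careful person would: the job done as asked, in the order asked, and still so for the second after the job is handed in, with the robot touching nothing.
It also fails if it takes over 38 s, if anything falls off the work surface, if the arm or the gripper's body presses on something with over 40 N, if the wrist force passes 120 N, or if a joint passes its speed limit or range.

### The arm

A 6-joint arm with a two-finger parallel gripper is mounted at the origin on the work surface. World frame = base frame: x ahead of the robot, y to its left, z up, the work surface at z = 0. Lengths are in m, angles in rad, forces in N, time in s.
With the tool pointing down it reaches from about 0.35 to 0.725 m from the base axis. Payload 4.3 kg.
Tool frame: the origin (TCP) lies at the centre of the arm's flange, where the gripper is bolted on; the fingertips stand robot.tip_extent ahead of it and the grasp point (between the pads) lies 155 mm ahead of it (robot.tip_extent is the distance from the TCP to the fingertips, in m); z points along the fingers, y is the line along which they close (so a half turn about z gives the same grasp; the last joint's range is limited). The gripper opens to 85 mm and grips with 20 to 120 N. Pads are 22 mm wide; open, the fingers measure 114 mm over their backs; the gripper's body (76 mm by 85 mm) begins 54 mm behind the grasp point. The pads swing forward as they close: fully open they stand 13 mm farther back than shut.
Start: joints at [-1.38, 0.377, 0.081, 1.274, 0, 1.46], TCP at [0.17, -0.549, 0.405] pointing down, gripper open.
Joint ranges: [-2.72, 2.72], [-0.84, 1.66], [-1.02, 1.22], [-1.77, 2.12], [-1.37, 1.28], [-3.14, 3.14]. Speed limits (rad/s): [2.57, 2.57, 3.14, 3.14, 3.14, 3.14].

### API

Orientations are given as a unit quaternion [w, x, y, z].
In Python, from rig import robot gives the robot as it stands.
- The arm moves only by the tool servo_tool, never from a script. Its argument "commands" is a list of rows, each a list of 4 numbers: the shift along the tool's x, y, z in cm, then the turn about the tool's z in rad. A call has 1 to 5 rows; each row is the pose to reach, as a shift and turn from the pose commanded when the call began, along the tool's axes at that moment; what a row does not reach only later rows make up. A row lasts 1/10 s, in which the tool goes at most 50 mm and 8.59 degrees, less where a joint would pass 70% of its speed; a pose out of reach is approached as far as the arm can. A call with a gripper value outside its range is refused whole. "gripper" is the closure, from -1 (fully open) to 1 (shut), set as the call begins (left out, the last holds). The fingers move at their own pace and stop on an object; "grip_force" is the grip in N (left out, the last holds). Time passes only in rows, so rows that repeat a pose let the fingers close. It gives the time, the measured TCP pose, the force, the opening and the grip force at its end, in the units of the state.
- robot.observe(): the state, without advancing time (a new reading comes with each control period).
- robot.grab_frame(name): name is "side" or "top"; returns the picture (420x560x3 uint8, red, green, blue); there is no depth.
- robot.camera_params(name): a dict with "K" (3x3 intrinsics, pixels), "R" (3x3) and "t" (3): a world point X has camera coordinates R X + t. Camera axes: x right, y down, z forward; pixel columns grow to the right and rows downward; lengths in m; the calibration is good to about 2 mm. A picture is of the moment at which its call begins. camera_params takes no time and is no camera call.
- robot.job_done(): hands the job in; it is judged then, once.
The state is a dict: "clock": time; "joint_positions": joint angles; "joint_vel": joint speeds; "tau": joint torques, N m; "tcp_pos": TCP position; "eef_rot": TCP orientation; "force": force on the tool from outside, world axes, zero at the start; "wrist_torque": the same for the moment, N m; "grip_width": opening from 0.0 (shut) to 1.0 (fully open); "gripper_force": force on a finger pad.
Only numpy, scipy, OpenCV 4.12 (cv2) and the standard library are available. Lean on these libraries where they do the work, as an engineer would, in place of code of your own. Each camera call takes 0.05 s, during which the arm holds its last target. There are 200 camera calls.

## Working session

There is one attempt and no reset: what is moved stays moved. The work goes in short steps, Python scripts to look and compute and a tool call to move; the robot and the scene stay as the last step left them, time stands still between calls to the robot, and variables do not carry over. Pictures are saved under pics/ and viewed, at most 10 in all, crops included, and the job is handed in when it is done.

Besides the shell and the picture viewer there is one more tool, called in YAML: its name, and indented under it one key for each argument. servo_tool: Moves the arm, as the interface text tells. Its arguments: {"type":"object","properties":{"commands":{"type":"array","items":{"type":"array","items":{"type":"number"}}},"gripper":{"type":"number"},"grip_force":{"type":"number"}},"required":["commands"]}

```bash
mkdir -p pics; ls; python3 - <<'E'
from rig import robot
import cv2
s=robot.observe();print(s);print(robot.tip_extent)
for n in("side","top"):
    p=robot.camera_params(n);print(n,p)
    cv2.imwrite(f"pics/{n}0.png",cv2.cvtColor(robot.grab_frame(n),cv2.COLOR_RGB2BGR))
E
```

```text
pics
{'clock': 0.0, 'joint_positions': array([-1.38032108e+00,  3.78077481e-01,  7.95954633e-02,  1.27441354e+00,
        2.48031840e-06,  1.46050916e+00]), 'joint_vel': array([-7.07341777e-04,  5.74309734e-04,  2.75314306e-04, -4.10444736e-05,
       -1.14028860e-03,  1.81759678e-03]), 'tau': array([ 6.98468521e-04, -4.63607168e+01,  2.69873750e+01,  2.08821183e-02,
        8.69506425e-05, -1.77891494e-06]), 'tcp_pos': array([ 0.17029582, -0.54887236,  0.4037405 ]), 'eef_rot': array([-1.04882334e-03,  9.88713495e-01,  1.49814962e-01, -4.08329572e-05]), 'force': array([-0.26694309, -0.04430641,  0.89976955]), 'wrist_torque': array([-0.02085823, -0.00125989, -0.00956441]), 'gripper_force': 0.0, 'grip_width': 1.0049765956108532}
0.1734
side {'K': array([[542.39735951,   0.        , 280.63881524],
       [  0.        , 542.39735951, 208.27736734],
       [  0.        ,   0.        ,   1.        ]]), 'R': array([[-0.99709306, -0.07281998,  0.02242034],
       [-0.06459593,  0.65184662, -0.7555947 ],
       [ 0.04040776, -0.75484649, -0.65465562]]), 't': array([0.54422835, 0.13735677, 1.10454453])}
top {'K': array([[545.86735745,   0.        , 274.11579546],
       [  0.        , 545.86735745, 207.18155196],
       [  0.        ,   0.        ,   1.        ]]), 'R': array([[-0.01547355, -0.99985093, -0.00766039],
       [-0.99058427,  0.01637151, -0.13592197],
       [ 0.13602713,  0.00548507, -0.99068993]]), 't': array([0.01269903, 0.56183265, 1.1822389 ])}
```

View pics/side0.png

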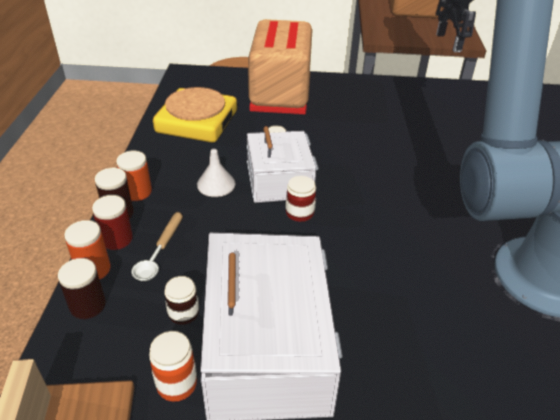

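View pics/top0.png

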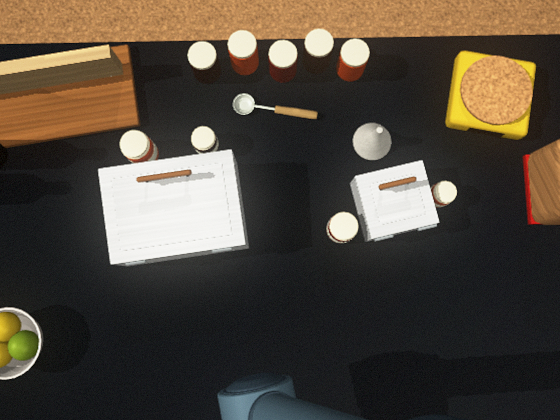

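The bread box is at the left of the top view, around (172,208), with its handle from about (137,179) to (190,173). In the side view the handle runs from about (232,254) to (231,313). I'll enlarge both.

```bash
python3 - <<'E'
import cv2,numpy as np
a=cv2.imread("pics/side0.png")[225:415,160:350]; b=cv2.imread("pics/top0.png")[120:270,90:250]
a=cv2.resize(a,(400,400),interpolation=cv2.INTER_CUBIC)
b=cv2.resize(b,(400,375),interpolation=cv2.INTER_CUBIC)
b=np.vstack([b,np.zeros((25,400,3),np.uint8)])
cv2.imwrite("pics/crop0.png",np.hstack([a,b]))
E
```

```text
(no output)
```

View pics/crop0.png

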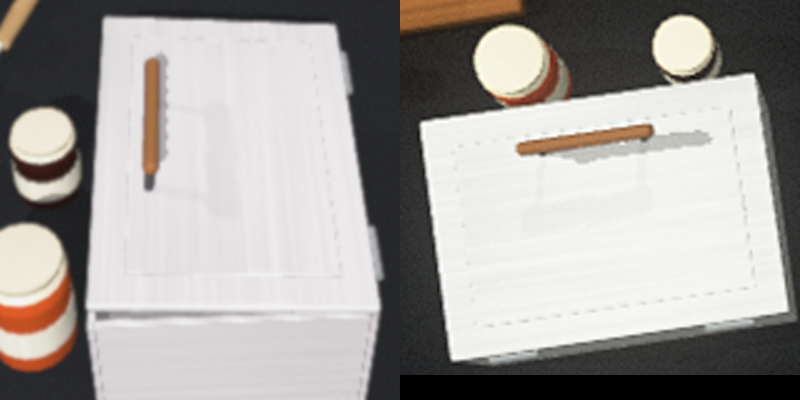

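```bash
cat > h.py <<'E'
import numpy as np,cv2
from rig import robot
C={n:robot.camera_params(n) for n in("side","top")}
def tri(s,t):
    P=[C[n]["K"]@np.c_[C[n]["R"],C[n]["t"]] for n in("side","top")]
    X=cv2.triangulatePoints(P[0],P[1],np.float64(s).reshape(2,1),np.float64(t).reshape(2,1)).ravel();return X[:3]/X[3]
def proj(n,X): 
    c=C[n];q=c["K"]@(c["R"]@X+c["t"]);return q[:2]/q[2]
E
cat > m.py <<'E'
from h import *
S=lambda u,v:(160+u/2.105,225+v/2.105)
T=lambda u,v:(90+(u-400)/2.5,120+v/2.5)
for n,s,t in [("hR",(151,60),(651,131)),("hL",(150,172),(520,150)),("freeR",(105,17),(753,75)),("freeL",(88,310),(421,122)),("hingeR",(334,25),(790,312)),("hingeL",(379,305),(452,361))]:
    s,t=S(*s),T(*t);X=tri(s,t);print(n,X.round(4),(proj("side",X)-s).round(1),(proj("top",X)-t).round(1))
E
python3 m.py
```

```text
hR [0.6167 0.1692 0.1771] [0.5 0.1] [ 0.  -0.4]
hL [0.6032 0.2749 0.1733] [0.2 0. ] [ 0.  -0.1]
freeR [0.6689 0.0902 0.1437] [0.2 0. ] [-0.  -0.2]
freeL [0.6339 0.3666 0.1389] [-0.4 -0.1] [-0.   0.3]
hingeR [0.4735 0.0622 0.1254] [0.3 0.1] [ 0.  -0.3]
hingeL [0.4375 0.339  0.1282] [0.3 0.1] [ 0.  -0.2]
```

servo_tool:
  commands:
    - [3.6,-3.4,0,0]
    - [7.2,-6.7,0,0]
    - [10.8,-10.1,0,0]
    - [14.4,-13.5,0,0]
    - [18,-16.8,0,0]
  gripper: -1

```text
clock: 0.6
tcp_pos: [0.2929, -0.3334, 0.4043]
eef_rot: [-0.0, 0.989, 0.149, -0.0]
force: [0.4, -0.7, 0.2]
grip_width: 0.998
gripper_force: 0.0
```

servo_tool:
  commands:
    - [3.6,-3.4,0,0]
    - [7.2,-6.7,0,0]
    - [10.8,-10.1,0,0]
    - [14.4,-13.5,0,0]
    - [18,-16.8,0,0]

```text
clock: 1.1
tcp_pos: [0.415, -0.1196, 0.4045]
eef_rot: [0.0, 0.989, 0.15, -0.0]
force: [0.3, -0.7, -0.1]
grip_width: 1.0
gripper_force: 0.0
```

servo_tool:
  commands:
    - [3.6,-3.4,0,0]
    - [7.2,-6.7,0,0]
    - [10.8,-10.1,0,0]
    - [14.4,-13.5,0,0]
    - [18,-16.8,0,0]

```text
clock: 1.6
tcp_pos: [0.5372, 0.0943, 0.4043]
eef_rot: [0.0, 0.989, 0.15, -0.0]
force: [1.1, -0.8, -0.3]
grip_width: 0.997
gripper_force: 0.0
```

servo_tool:
  commands:
    - [0,0,0,-0.14]
    - [0,0,0,-0.28]
    - [0,0,0,-0.42]
    - [0,0,0,-0.56]
    - [0,0,0,-0.7]

```text
clock: 2.1
tcp_pos: [0.5366, 0.0923, 0.4041]
eef_rot: [-0.0, 0.876, 0.482, -0.001]
force: [-0.1, -0.3, -0.0]
grip_width: 0.999
gripper_force: 0.0
```

servo_tool:
  commands:
    - [0,0,0,-0.14]
    - [0,0,0,-0.28]
    - [0,0,0,-0.42]
    - [0,0,0,-0.56]
    - [0,0,0,-0.7]

```text
clock: 2.6
tcp_pos: [0.5366, 0.0921, 0.4041]
eef_rot: [-0.0, 0.658, 0.753, -0.0]
force: [0.0, -0.1, 0.3]
grip_width: 0.999
gripper_force: 0.0
```

servo_tool:
  commands:
    - [4,3,0,0]
    - [8,6,0,0]
    - [11.9,9,0,0]
    - [11.9,9,2,0]
    - [11.9,9,2,0]

```text
clock: 3.1
tcp_pos: [0.6104, 0.223, 0.3808]
eef_rot: [-0.002, 0.659, 0.752, -0.003]
force: [-0.8, -0.5, -1.0]
grip_width: 1.001
gripper_force: 0.0
```

```bash
python3 - <<'E'
from h import *
print(robot.observe()["tcp_pos"])
a=robot.grab_frame("side")[200:390,140:350];b=robot.grab_frame("top")[120:270,90:250]
a=cv2.resize(a,(442,400));b=cv2.resize(b,(358,400),interpolation=cv2.INTER_CUBIC)
cv2.imwrite("pics/c1.png",cv2.cvtColor(np.hstack([a,b]),cv2.COLOR_RGB2BGR))
E
```

```text
[0.61037492 0.22296351 0.38082102]
```

View pics/c1.png

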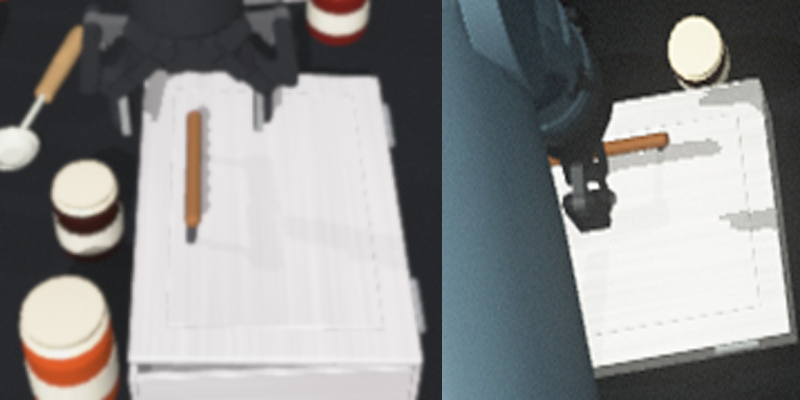

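The side view shows the fingertips at u≈126 and u≈263, on either side of the bar at u≈194, so the gripper is centred. Next I descend and close.

servo_tool:
  commands:
    - [0,0,2,0]
    - [0,0,4,0]
    - [0,0,5,0]
    - [0,0,5,0]

```text
clock: 3.6
tcp_pos: [0.6097, 0.2208, 0.3339]
eef_rot: [-0.001, 0.66, 0.751, -0.001]
force: [-0.5, -0.1, 0.3]
grip_width: 0.999
gripper_force: 0.0
```

servo_tool:
  commands:
    - [0,0,0,0]
    - [0,0,0,0]
    - [0,0,0,0]
    - [0,0,0,0]
    - [0,0,0,0]
  gripper: 1
  grip_force: 25

```text
clock: 4.1
tcp_pos: [0.6108, 0.2219, 0.3351]
eef_rot: [0.0, 0.66, 0.752, 0.0]
force: [10.2, 0.7, 1.3]
grip_width: 0.145
gripper_force: 8.7
```

servo_tool:
  commands:
    - [0,0,0,0]
    - [0,0,0,0]
    - [0,0,0,0]

```text
clock: 4.4
tcp_pos: [0.6112, 0.222, 0.3352]
eef_rot: [0.001, 0.66, 0.752, 0.001]
force: [2.5, 0.5, 0.8]
grip_width: 0.129
gripper_force: 25.5
```

servo_tool:
  commands:
    - [0,-0.26,-0.7,0]
    - [0,-0.55,-1.39,0]
    - [0,-0.87,-2.06,0]
    - [0,-1.22,-2.72,0]
    - [0,-1.6,-3.36,0]

```text
clock: 4.9
tcp_pos: [0.5956, 0.2199, 0.3683]
eef_rot: [0.001, 0.66, 0.752, 0.001]
force: [5.6, 1.1, -3.8]
grip_width: 0.125
gripper_force: 24.7
```

servo_tool:
  commands:
    - [0,-0.41,-0.62,0]
    - [0,-0.84,-1.22,0]
    - [0,-1.31,-1.81,0]
    - [0,-1.8,-2.37,0]
    - [0,-2.31,-2.91,0]

```text
clock: 5.4
tcp_pos: [0.573, 0.2169, 0.398]
eef_rot: [0.001, 0.66, 0.751, 0.001]
force: [7.0, 0.7, -0.3]
grip_width: 0.129
gripper_force: 24.5
```

servo_tool:
  commands:
    - [0,-0.54,-0.52,0]
    - [0,-1.1,-1.0,0]
    - [0,-1.68,-1.48,0]
    - [0,-2.28,-1.92,0]
    - [0,-2.28,-1.92,0]

```text
clock: 5.9
tcp_pos: [0.5498, 0.2138, 0.4184]
eef_rot: [0.002, 0.66, 0.752, 0.002]
force: [3.9, 0.1, 7.0]
grip_width: 0.127
gripper_force: 25.7
```

```bash
python3 - <<'E'
from h import *
s=robot.observe();print(s["tcp_pos"],s["force"])
a=robot.grab_frame("side")[130:420,120:420]
a=cv2.resize(a,(600,580),interpolation=cv2.INTER_CUBIC)
cv2.imwrite("pics/c2.png",cv2.cvtColor(a,cv2.COLOR_RGB2BGR))
E
```

```text
[0.54984421 0.21382762 0.41838002] [3.88182222 0.12868897 7.01010306]
```

View pics/c2.png

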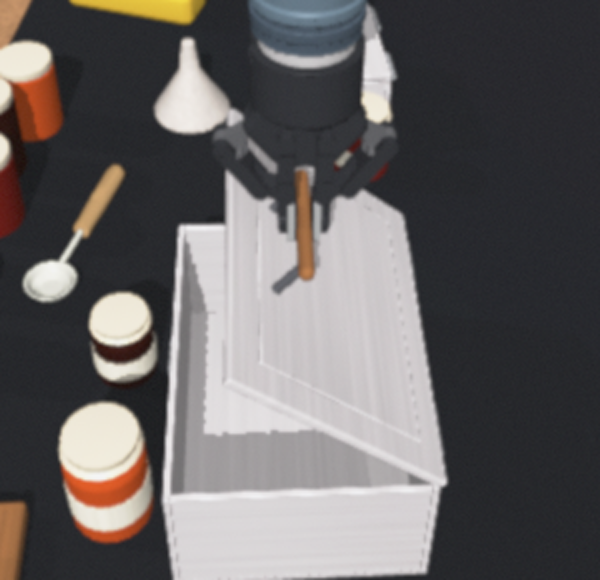

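The lid follows in the grip. In the crop its free edge is at about (228,380) and the bar is between the fingers at about (305,225). Now the last step to 45°.

servo_tool:
  commands:
    - [0,-0.6,-0.4,0]
    - [0,-1.3,-0.8,0]
    - [0,-1.3,-0.8,0]
    - [0,-1.3,-0.8,0]

```text
clock: 6.35
tcp_pos: [0.5374, 0.2122, 0.4267]
eef_rot: [0.002, 0.66, 0.751, 0.002]
force: [3.6, 0.3, 8.9]
grip_width: 0.123
gripper_force: 25.7
```

```bash
python3 - <<'E'
from h import *
s=robot.observe();print(s["tcp_pos"],s["force"],s["wrist_torque"])
a=robot.grab_frame("side")[180:400,200:360]
b=robot.grab_frame("top")[120:270,90:250]
a=cv2.resize(a,(400,550),interpolation=cv2.INTER_CUBIC);b=cv2.resize(b,(400,375),interpolation=cv2.INTER_CUBIC)
b=np.vstack([b,np.zeros((175,400,3),np.uint8)])
cv2.imwrite("pics/c3.png",cv2.cvtColor(np.hstack([a,b]),cv2.COLOR_RGB2BGR))
E
```

```text
[0.537364   0.21216347 0.42670497] [3.61259437 0.26393106 8.87205615] [-0.04191764 -0.99409203 -0.05379602]
```

View pics/c3.png

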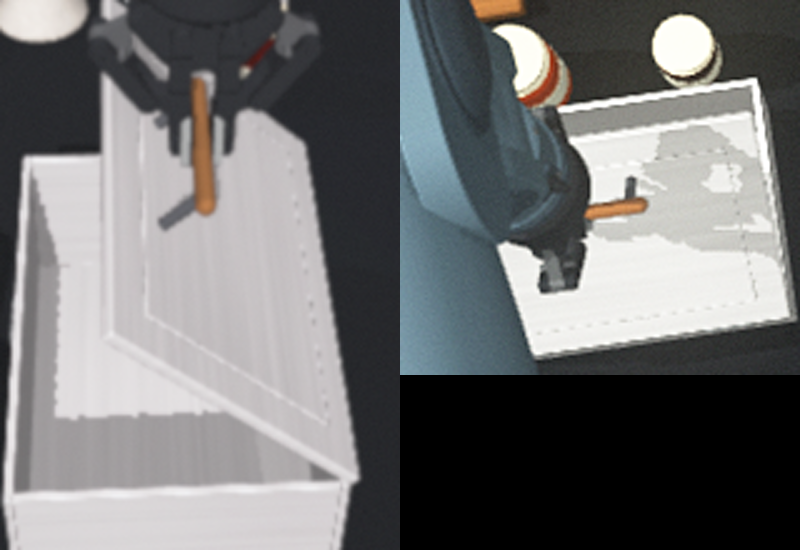

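The lid stands near 45°. Its near free corner is at about (242,314) in the full side picture. I'll release with a small opening, so the front finger stays off the lid, and rise straight up.

servo_tool:
  commands:
    - [0,0,0,0]
    - [0,0,0,0]
    - [0,0,0,0]
    - [0,0,0,0]
  gripper: 0.5

```text
clock: 6.85
tcp_pos: [0.5359, 0.2121, 0.4237]
eef_rot: [-0.001, 0.66, 0.752, -0.001]
force: [-0.4, 0.6, -0.4]
grip_width: 0.251
gripper_force: 0.0
```

```bash
python3 - <<'E'
from h import *
ex=np.array([.9917,.129,0]);ey=np.array([-.129,.9917,0]);H=np.array([.4551,.2012,.12])
for th in np.arange(.55,1.0,.04):
    r=H+ex*(.2*np.cos(th)-.008*np.sin(th))+np.r_[0,0,.2*np.sin(th)+.008*np.cos(th)]
    q=H+ex*(.16*np.cos(th)-.043*np.sin(th))+np.r_[0,0,.16*np.sin(th)+.043*np.cos(th)]
    print(round(th,2),proj("side",r+.14*ey).round(1),proj("side",q+.05*ey).round(1),proj("top",q-.05*ey).round(1))
E
```

```text
0.55 [221.3 330.9] [259.7 273.5] [186.5 187.3]
0.59 [224.6 327.7] [263.2 271.3] [186.4 189.5]
0.63 [228.1 324.6] [266.8 269.1] [186.3 191.8]
0.67 [231.9 321.4] [270.5 267.1] [186.3 194.2]
0.71 [236.  318.4] [274.4 265.1] [186.3 196.7]
0.75 [240.3 315.4] [278.4 263.2] [186.4 199.4]
0.79 [244.8 312.5] [282.5 261.4] [186.4 202.1]
0.83 [249.5 309.7] [286.7 259.7] [186.5 205. ]
0.87 [254.4 307. ] [291.1 258.2] [186.7 208. ]
0.91 [259.6 304.4] [295.5 256.7] [186.8 211.1]
0.95 [264.9 301.9] [300.  255.4] [187.  214.3]
0.99 [270.4 299.5] [304.6 254.1] [187.3 217.6]
```

servo_tool:
  commands:
    - [0,0,-0.7,0]
    - [0,0,-1.5,0]
    - [0,0,-3,0]
    - [0,0,-5,0]
    - [0,0,-7,0]

```text
clock: 7.35
tcp_pos: [0.5362, 0.2121, 0.496]
eef_rot: [0.0, 0.66, 0.752, 0.0]
force: [0.1, -0.2, 0.6]
grip_width: 0.257
gripper_force: 0.0
```

servo_tool:
  commands:
    - [0,-1,-2,0]
    - [0,-2,-4,0]
    - [0,-2,-4,0]
    - [0,-2,-4,0]
    - [0,-2,-4,0]

```text
clock: 7.85
tcp_pos: [0.5168, 0.2096, 0.5335]
eef_rot: [-0.0, 0.66, 0.752, -0.001]
force: [-0.4, -0.5, -1.2]
grip_width: 0.253
gripper_force: 0.0
```

servo_tool:
  commands:
    - [0,0,0,0]
    - [0,0,0,0]
    - [0,0,0,0]
    - [0,0,0,0]
    - [0,0,0,0]

```text
clock: 8.35
tcp_pos: [0.5165, 0.2095, 0.5345]
eef_rot: [-0.0, 0.66, 0.752, -0.0]
force: [-0.4, 0.2, 0.7]
grip_width: 0.248
gripper_force: 0.0
```

```bash
python3 - <<'E'
from h import *
a=robot.grab_frame("side")[180:400,200:360]
b=robot.grab_frame("side")
a=cv2.resize(a,(400,550),interpolation=cv2.INTER_CUBIC);b=cv2.resize(b,(400,300))
b=np.vstack([b,np.zeros((250,400,3),np.uint8)])
cv2.imwrite("pics/c4.png",cv2.cvtColor(np.hstack([a,b]),cv2.COLOR_RGB2BGR))
E
```

```text
(no output)
```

View pics/c4.png

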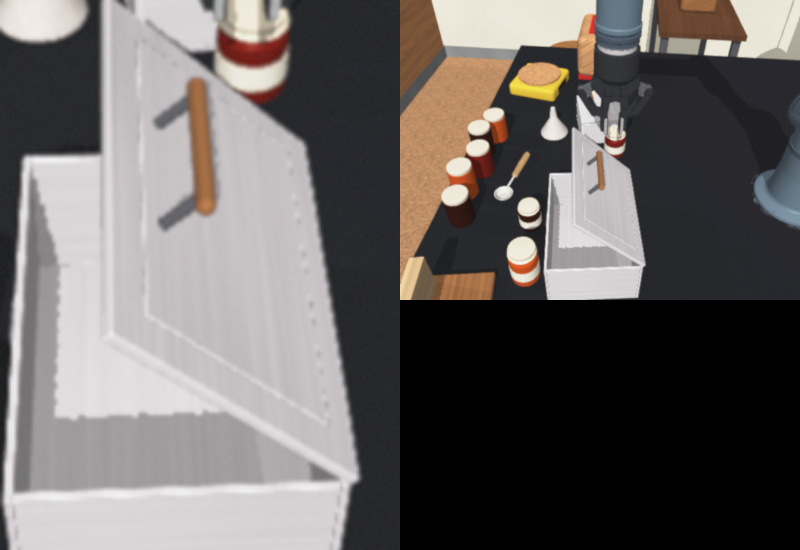

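The lid stands free, with its corner still at crop (106,335) and the bar end at (206,205). I'll wait 1.5 s and compare frames in case it creeps slowly.

```bash
python3 -c "
from h import *
np.save('f0.npy',robot.grab_frame('side'))"
```

servo_tool:
  commands:
    - [0,0,0,0]
    - [0,0,0,0]
    - [0,0,0,0]
    - [0,0,0,0]
    - [0,0,0,0]

```text
clock: 9.0
tcp_pos: [0.5165, 0.2095, 0.5346]
eef_rot: [0.0, 0.66, 0.752, -0.0]
force: [0.1, 0.7, -0.7]
grip_width: 0.252
gripper_force: 0.0
```

servo_tool:
  commands:
    - [0,0,0,0]
    - [0,0,0,0]
    - [0,0,0,0]
    - [0,0,0,0]
    - [0,0,0,0]

```text
clock: 9.5
tcp_pos: [0.5165, 0.2095, 0.5345]
eef_rot: [0.0, 0.66, 0.752, -0.0]
force: [0.6, 0.1, -0.7]
grip_width: 0.249
gripper_force: 0.0
```

servo_tool:
  commands:
    - [0,0,0,0]
    - [0,0,0,0]
    - [0,0,0,0]
    - [0,0,0,0]
    - [0,0,0,0]

```text
clock: 10.0
tcp_pos: [0.5165, 0.2095, 0.5346]
eef_rot: [0.0, 0.66, 0.752, -0.0]
force: [-0.0, -0.3, 0.7]
grip_width: 0.251
gripper_force: 0.0
```

```bash
python3 -c "
from h import *
g=lambda f:np.float32(cv2.cvtColor(f,cv2.COLOR_RGB2GRAY)[230:330,235:300])
a=np.load('f0.npy');b=robot.grab_frame('side')
print(cv2.phaseCorrelate(g(a),g(b)),abs(g(a)-g(b)).max())"
```

```text
((0.016640617106823186, 0.036618552686462635), 1.0043803617689344) 3.0
```

The lid didn't move, so I'm handing in.

```bash
python3 -c "
from rig import robot
print(robot.job_done())"
```

```text
the job is handed in; nothing more can be done
None
```

The bread box lid was lifted by its handle to about 45° (0.77–0.79 rad by camera) and let go; it showed no movement over the next 1.5 s with the gripper clear, the small tin was never touched, and the job was handed in at about 10 s.

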